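# Tip a clean pipette into the pipette jar

## Robot

A 6-joint arm with a two-finger parallel gripper is mounted at the origin on the work surface. World frame = base frame: x ahead of the robot, y to its left, z up, the work surface at z = 0. Lengths are in m, angles in rad, forces in N, time in s.
With the tool pointing down it reaches from about 0.275 to 0.825 m from the base axis. Payload 4.9 kg.
Tool frame: the origin (TCP) lies on the centre line of the jaws, within the pads' length; the fingertips stand 17 mm ahead of it and the grasp point (between the pads) lies 2 mm behind it; z points along the fingers, y is the line along which they close (so a half turn about z gives the same grasp; the last joint's range is limited). The gripper opens to 85 mm and grips with 20 to 120 N. Pads are 22 mm wide; open, the fingers measure 114 mm over their backs; the gripper's body (76 mm by 85 mm) begins 54 mm behind the grasp point. The pads swing forward as they close: fully open they stand 13 mm farther back than shut.
Start: joints at [-1.466, 0.326, -0.193, 1.052, 0, 1.437], TCP at [0.13, -0.534, 0.248] pointing down, gripper open.
Joint ranges: [-2.65, 2.65], [-0.97, 1.79], [-1.3, 1.35], [-1.93, 2.1], [-1.47, 1.37], [-3.14, 3.14]. Speed limits (rad/s): [2.57, 2.57, 3.14, 3.14, 3.14, 3.14].

## Interface

Orientations are given as a unit quaternion [x, y, z, w].
In Python, from bench import env gives the robot as it stands. Calls block until the motion is done:
- env.movep(position, orientation): joint-space move of the TCP to a pose.
- env.movel(position, orientation=None, vel=0.15): straight line of the TCP; orientation=None keeps the orientation; vel is the mean speed in m/s.
- env.goto_joints(angles): joint-space move.
- env.gripper_to(opening, strength=None): opening from 0.0 (shut) to 1.0 (fully open); strength is the grip in N (None keeps the last); returns when the fingers have stopped.
- env.hold(seconds).
- env.solve_ik(position, orientation): joint angles nearest the present ones, or None.
- env.state(): the state.
- env.read_camera(name): name is "side" or "top"; returns the picture (420x560x3 uint8, red, green, blue); there is no depth.
- env.camera_info(name): a dict with "fovy" (degrees; the focal length in pixels is half the picture's height over the tangent of half this angle, whatever the lens; pixels are square), "cx", "cy" (the principal point, pixels), "extrinsics" (4x4, takes a point from camera to world coordinates). Camera axes: x right, y down, z forward; pixel columns grow to the right and rows downward; lengths in m; the calibration is good to about 2 mm. A picture is of the moment at which its call begins. camera_info takes no time and is no camera call.
A pose or a line that the arm cannot do raises env.Unreachable and nothing moves.
- env.hand_in(): hands the job in; it is judged then, once.
The state is a dict: "time_s": time; "joint_pos": joint angles; "qd": joint speeds; "joint_efforts": joint torques, N m; "tool_pos": TCP position; "tool_rot": TCP orientation; "force": force on the tool from outside, world axes, zero at the start; "wrist_torque": the same for the moment, N m; "width": opening from 0.0 (shut) to 1.0 (fully open); "grip_force": force on a finger pad.
Only numpy, scipy, OpenCV 4.12 (cv2) and the standard library are available. Lean on these libraries where they do the work, as an engineer would, in place of code of your own. Each camera call takes 0.05 s, during which the arm holds its last target. There are 200 camera calls.

## Task

Stand the square steel jar under the lip of the tipping stand, its foot up against the edge of the stand's foot, centred, with the jar's high back wall on the side away from the stand. Then tip the channel with its side lever so that the pipette slides tip-down into the jar, and swing the empty channel back down level, leaving the jar standing there with the pipette in it. Keep the pipette clean: never touch it with the robot, and leave the glassware around alone.

Things in the scene. Friction and masses are not known exactly. Their poses are not given: they have to be found in the camera images.
- stand: Fixed grey tipping stand. Origin on the bench (z = 0) straight below the channel's lip edge; y runs from lip to tail along the level channel, z up, x across (lever on the -x side). Foot plate 90 wide, 10 high, y = 11 to 161 mm: the jar goes against its edge at y = 11. Cheeks at x = +-18.5 (5 thick, y 16 to 56) and a post at y = 155 rise to just below the channel.
- dock (a point): Point on the bench at x = 0, y = -22 mm in the stand's frame: where the centre of the jar's foot comes when the foot touches the edge of the stand's foot plate (1 mm spare) and is centred. Its axes are the stand's.
- cradle (a joint): Angle of the channel about the stand's x axis through the lip edge, 140 mm up. 0 = level (stop), grows as the tail rises, stop at 1.4. Friction hinge (0.2 N m): stays where it is left; about 3 to 10 N at the lever ball moves it. The pipette starts to slide at some 0.4 to 0.7 rad; by about 1.2 it has dropped to the jar's floor.
- lip (a point): Middle of the lip edge of the dark steel channel, on the hinge: stand frame (0, 0, 140) mm. The channel is 190 long, 24 wide outside, 18 inside, floor 3 thick (top at hinge height), sides 14 high, closed at the tail, open at the lip.
- lever_ball (a point): Centre of the white 28 mm ball on the lever of 10 mm round bar, fixed to the channel. At joint 0 it is at stand frame (-85, 75, 206) mm, at 1.3 at (-85, -44, 230), circling the hinge. At joint 0 the bar runs from (-12, 25, 142) out to (-85, 25, 142), then slants up to the ball. Push the ball towards the stand's -y to tip, +y to level.
- pipette: White pipette, 160 long, 14 across, tapering over the last 28 mm to a 6 mm tip, 40 g; a grey band near the other end. It lies loose in the channel, tip towards the lip. Origin at mid-length on its axis; its own +y points away from the tip. Not to be touched.
- pipette_tip (a point): Tip end of the pipette, on its axis.
- jar: Loose square steel pipette jar, about 0.5 kg, origin at the centre of its underside, z up. Foot 64 x 64 x 10 mm; on it a square tube 46 x 46 outside, walls 4, 38 x 38 inside, inner floor 10 up, rim 120 high; the wall on its own -y side is the high back, 155 high. Properly placed, its axes are parallel to the stand's.
- jar_back (a point): Middle of the top edge of the jar's high back wall: jar frame (0, -21, 155) mm.
- reagent_bottle: Bystander: amber bottle, 70 across, 140 high, origin centre of underside. Leave alone.
- flask: Bystander: conical glass flask, 80 across, 125 high, origin centre of underside. Leave alone.
- beaker: Bystander: white open beaker, 76 across, 90 high, origin centre of underside. Leave alone.
There are look-alikes about, which are no part of the job. Leave any red or turquoise look-alike of the jar alone.

How it is judged:
On the way, in this order (a step that is already met when the one before it is completed fails the run):
1. the jar stands upright under the lip, high back away from the stand, while the channel is still level (horizontal distance between jar and dock below 0.02 m and angle between jar's own z axis and vertical below 0.08 rad and angle between the y axis of jar and the y axis of stand, either way round below 0.3 rad and y of jar_back in the frame of stand below -0.025 m and value of joint cradle below 0.1 rad), for 0.3 s.
2. the channel is tipped and the pipette has gone tip-down to the jar's floor (x of pipette_tip in the frame of jar between -0.024 and 0.024 m and y of pipette_tip in the frame of jar between -0.024 and 0.024 m and z of pipette_tip in the frame of jar below 0.03 m and angle between pipette's own y axis and vertical below 0.5 rad and value of joint cradle above 0.6 rad), for 0.2 s.
At the end, for the whole second after the job is handed in: Jar upright (0.08 rad), within 20 mm of the dock point, axes within 0.3 rad of the stand's, high back away; pipette in it, tip under 30 mm above the jar's underside, leaning under 0.5 rad; channel within 0.12 rad of level; jar and pipette at rest (horizontal distance between jar and dock below 0.02 m and angle between jar's own z axis and vertical below 0.08 rad and angle between the y axis of jar and the y axis of stand, either way round below 0.3 rad and y of jar_back in the frame of stand below -0.025 m and x of pipette_tip in the frame of jar between -0.024 and 0.024 m and y of pipette_tip in the frame of jar between -0.024 and 0.024 m and z of pipette_tip in the frame of jar below 0.03 m and angle between pipette's own y axis and vertical below 0.5 rad and value of joint cradle below 0.12 rad and linear speed of each of jar, pipette below 0.03 m/s); the robot touches nothing.
It fails at once if the robot touches the pipette (contact force between any of the fingers, the arm and pipette above 0.3 N).
It fails at once if the jar is tipped over (angle between jar's own z axis and vertical above 0.7 rad).
It fails at once if a bystander is moved more than 25 mm (distance of any of reagent_bottle, flask, beaker from where it was at the start of the episode above 0.025 m).
It also fails if it takes over 70 s, if anything falls off the work surface, if the arm or the gripper's body presses on something with over 40 N, if the wrist force passes 120 N, or if a joint passes its speed limit or range.

## Working session

There is one attempt and no reset: what is moved stays moved. The work goes in short steps, each a Python script; the robot and the scene stay as the last script left them, time stands still between calls to the robot, and variables do not carry over. Pictures are saved under pics/ and viewed, at most 10 in all, crops included, and the job is handed in when it is done.

```bash
mkdir -p pics; ls
python3 - <<'E'
from bench import env
import cv2,numpy as np
np.set_printoptions(precision=4,suppress=True)
for n in("side","top"):
    im=env.read_camera(n); cv2.imwrite(f"pics/{n}0.png",im[:,:,::-1]); print(n,env.camera_info(n))
print(env.state())
E
```

```text
pics
side {'fovy': 50.89212146742217, 'cx': 277.56678926449507, 'cy': 210.92768929235473, 'extrinsics': array([[-0.8527, -0.2639,  0.4509,  0.0481],
       [-0.5224,  0.441 , -0.7298,  0.7462],
       [-0.0063, -0.8578, -0.5139,  0.676 ],
       [ 0.    ,  0.    ,  0.    ,  1.    ]])}
top {'fovy': 55.50597113965094, 'cx': 276.7808679101478, 'cy': 213.64719463662962, 'extrinsics': array([[ 0.0171, -0.997 ,  0.075 ,  0.4302],
       [-0.9998, -0.0164,  0.0109, -0.0036],
       [-0.0096, -0.0752, -0.9971,  1.0772],
       [ 0.    ,  0.    ,  0.    ,  1.    ]])}
{'time_s': 0.1, 'joint_pos': array([-1.4662,  0.3268, -0.1935,  1.052 ,  0.    ,  1.4366]), 'qd': array([ 0.0014, -0.0027,  0.001 , -0.0012,  0.0034,  0.0005]), 'joint_efforts': array([  0.0006, -44.424 ,  26.3037,   0.0079,  -0.0002,   0.    ]), 'tool_pos': array([ 0.1301, -0.5339,  0.2476]), 'tool_rot': array([ 0.9929,  0.1191,  0.    , -0.0007]), 'force': array([-0.0355, -0.0973, -0.0516]), 'wrist_torque': array([0.0093, 0.0148, 0.0108]), 'grip_force': 0.0, 'width': 0.9988597618849505}
```

View pics/side0.png

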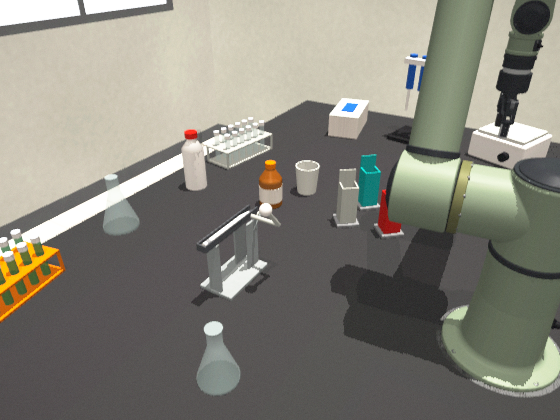

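View pics/top0.png

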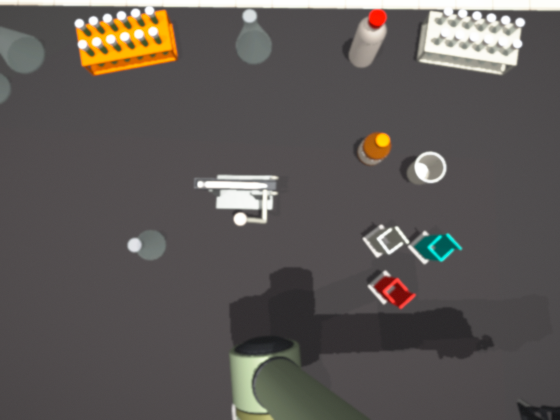

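Candidates for the jar: steel, top (387,240) / side (347,200); turquoise, top (437,247) / side (369,183); red, top (393,290) / side (390,213). I choose the grey steel one. The lever's root is near the right end in the top view, so the lip is on the right, and stand +y points to image left. I'll check this with close crops.

Run:
```python
import cv2,numpy as np
t=cv2.imread("pics/top0.png");s=cv2.imread("pics/side0.png")
def c(im,x,y,w,h,W,H): return cv2.resize(im[y:y+h,x:x+w],(W,H),interpolation=cv2.INTER_CUBIC)
a=np.hstack([c(t,355,215,80,60,400,300),c(s,320,155,80,60,400,300)])
b=np.hstack([c(t,190,160,104,78,400,300),c(s,190,195,104,78+24,400,300)])
cv2.imwrite("pics/crop.png",np.vstack([a,b]))
```

```text
(no output)
```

View pics/crop.png

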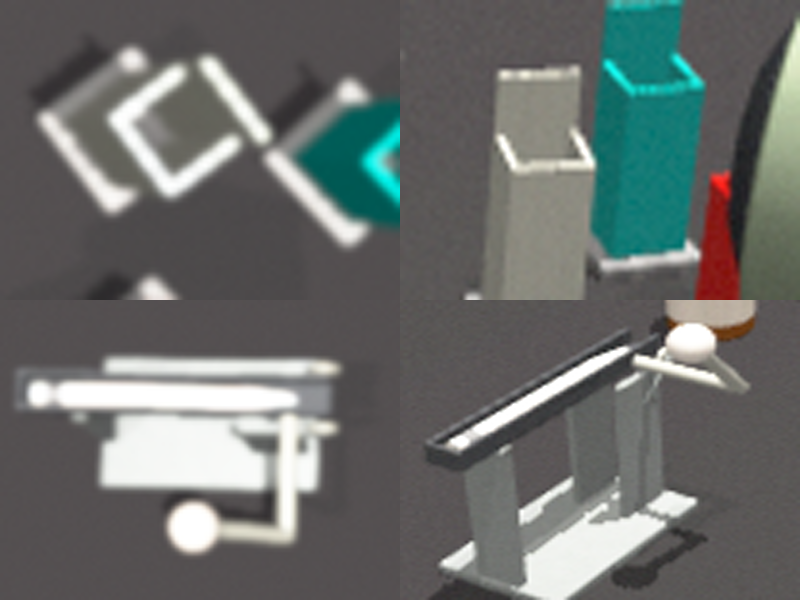

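The top view confirms the plain steel jar: rim corners at about (377,239) and (389,254), high back from (397,226) to (409,243), facing right and up. The stand has its lip at top pixel (277,184), its tail at (194,183) and its ball at (240,219). I'll fit poses to these points.

```bash
cat > h.py <<'E'
import numpy as np,cv2,json,os
from bench import env
from scipy.optimize import least_squares
from scipy.spatial.transform import Rotation as R
np.set_printoptions(precision=4,suppress=True)
def proj(n,P):
    c=env.camera_info(n);f=210/np.tan(np.radians(c["fovy"])/2);E=c["extrinsics"]
    p=(np.atleast_2d(P)-E[:3,3])@E[:3,:3]
    return p[:,:2]/p[:,2:]*f+[c["cx"],c["cy"]]
def W(pose,p):           # local (m) -> world, pose=(x,y,yaw)
    return R.from_euler('z',pose[2]).apply(np.asarray(p,float))+[pose[0],pose[1],0]
def fit(x0,pts):         # pts: (cam, pixel, local mm)
    def r(q): return np.concatenate([(proj(n,W(q,np.array(l)/1e3))[0]-px) for n,px,l in pts])
    s=least_squares(r,x0,loss='soft_l1'); return s.x,r(s.x).reshape(-1,2)
def down(a):             # tool down, closing line at world angle a
    y=np.array([np.cos(a),np.sin(a),0]);z=np.array([0,0,-1.])
    return R.from_matrix(np.c_[np.cross(y,z),y,z]).as_quat()
def snap(name):
    ims=[env.read_camera(n) for n in("side","top")]
    cv2.imwrite(f"pics/{name}_side.png",ims[0][:,:,::-1]);cv2.imwrite(f"pics/{name}_top.png",ims[1][:,:,::-1])
E
python3 - <<'E'
from h import *
jar,rj=fit([.37,-.2,.62],[("top",(376.6,238.6),(23,23,120)),("top",(389.4,254.6),(-23,23,120)),
 ("top",(397.4,226),(23,-23,155)),("top",(409.4,242.6),(-23,-23,155)),
 ("top",(362.6,238.6),(32,32,10)),("top",(377.4,257.6),(-32,32,10)),("top",(382,224.6),(32,-32,10)),
 ("side",(339.6,168.6),(23,-21,155)),("side",(356,168.6),(-23,-21,155)),
 ("side",(342.8,189.6),(23,23,120)),("side",(358.8,188.6),(-23,23,120))])
st,rs=fit([.48,0,0],[("top",(240.2,219),(-85,75,206)),("side",(265.4,209.6),(-85,75,206)),
 ("top",(216,209),(-45,161,10)),("top",(272.7,209.5),(-45,11,10)),
 ("side",(267.2,263),(-45,11,10)),("side",(200.4,285.1),(45,161,10)),
 ("top",(194,178.2),(12,190,152)),("top",(194,187.3),(-12,190,152)),("top",(276.6,179.2),(12,0,152)),("top",(276.6,189.2),(-12,0,152))])
print(jar);print(rj);print(st);print(rs)
json.dump(dict(jar=list(jar),st=list(st)),open("pose.json","w"))
dock=W(st,[0,-.022,0]); print("dock",dock)
# reach checks
for a in (jar[2],jar[2]+np.pi):
  print(a,env.solve_ik(W(jar,[0,-.008,.11]),down(a)),env.solve_ik(W(st,[0,-.03,.11]),down(st[2]+a-jar[2])))
for t in (0,1.25):
  for a in (0,np.pi):
    p=R.from_euler('x',t).apply([-.085,.075,.066])+[0,0,.14]; print(p,env.solve_ik(W(st,p),down(st[2]+a)))
E
```

```text
[ 0.4427 -0.2663  0.6537]
[[ 0.6513 -0.2522]
 [-0.3409 -0.6878]
 [-0.6232  0.2564]
 [-0.323  -0.2558]
 [-0.0664 -0.4043]
 [-0.1843  0.0258]
 [-0.3807 -0.6832]
 [ 0.7028  0.7453]
 [ 0.8615 -0.1079]
 [ 0.3317 -1.3269]
 [ 1.1545 -1.2573]]
[0.5685 0.0109 0.0014]
[[ 0.0367 -0.3574]
 [ 0.9998 -0.0998]
 [-0.0189 -1.1147]
 [-0.9439 -0.7896]
 [ 1.0847 -0.6774]
 [-0.0603 -0.8186]
 [ 0.5163 -0.1285]
 [ 0.1968  0.9258]
 [-1.0864  0.005 ]
 [-1.2501  0.1839]]
dock [ 0.5686 -0.0111  0.    ]
0.6537283726511753 [-0.688   0.4165 -0.4501  0.7042  0.      0.229 ] [-0.1633  0.4873 -0.3293  0.7542  0.      1.406 ]
3.7953210262409685 [-0.688   0.4165 -0.4501  0.7042  0.     -2.9126] [-0.1633  0.4873 -0.3293  0.7542  0.     -1.7356]
[-0.085  0.075  0.206] [ 0.0251  0.2529 -0.4096  0.9083  0.      1.5945]
[-0.085  0.075  0.206] [ 0.0251  0.2529 -0.4096  0.9083  0.     -1.5471]
[-0.085 -0.039  0.232] [-0.2108  0.218  -0.3843  0.9685  0.      1.3585]
[-0.085 -0.039  0.232] [-0.2108  0.218  -0.3843  0.9685  0.     -1.783 ]
```

Run:
```python
from h import *
P=json.load(open("pose.json"));jar=P["jar"];q=down(jar[2])
env.gripper_to(0.85)
p=W(jar,[0,-.008,.28]);env.movep(p,q)
p[2]=.110;env.movel(p,q,vel=.12);print(env.state()["force"])
env.gripper_to(0.3,strength=45)
s=env.state();print(s["width"],s["grip_force"],s["time_s"],s["tool_pos"],s["force"])
p[2]=.113;env.movel(p,q,vel=.03)
p[2]=.15;env.movel(p,q,vel=.1)
s=env.state();print(s["width"],s["grip_force"],s["time_s"],s["tool_pos"],s["force"],s["wrist_torque"])
snap("lift")
a=cv2.imread("pics/lift_top.png")[170:300,290:470];b=cv2.imread("pics/lift_side.png")[110:240,280:460]
cv2.imwrite("pics/lift.png",cv2.resize(np.hstack([a,b]),(800,289),interpolation=cv2.INTER_CUBIC))
```

```text
[-0.3995 -0.086   0.3041]
0.5283826435136608 46.44649565219879 3.8333 [ 0.4487 -0.2727  0.1111] [0.0889 1.9461 4.452 ]
0.5277852043043834 46.963162422180176 4.6 [ 0.4474 -0.2726  0.1498] [-0.3825 -0.6368 -4.5934] [-0.0304  0.03    0.0261]
```

View pics/lift.png

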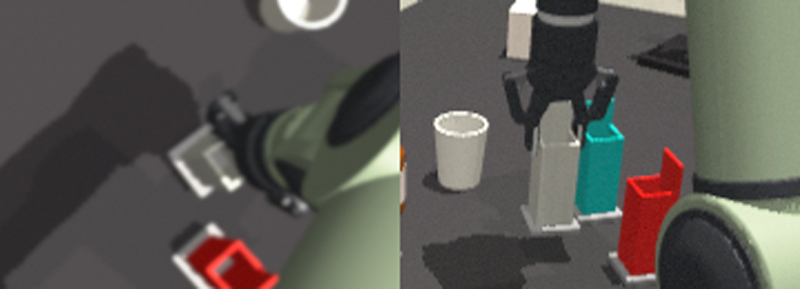

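The jar is held upright, hanging 40 mm up; the turquoise and red jars are untouched. Next I carry it over and dock it under force guard.

Run:
```python
from h import *
P=json.load(open("pose.json"));st=P["st"];q=down(st[2])
def T(y,z): return W(st,[0,y-.008,z])   # y: jar centre in stand frame
env.movel(T(-.085,.15),q,vel=.12)
env.movel(T(-.085,.1125),q,vel=.08)
env.hold(.2);f0=env.state()["force"];print(f0)
env.movel(T(-.028,.1125),q,vel=.08)
y=-.028
while y<-.015:
    y+=.001;env.movel(T(y,.1125),q,vel=.02);env.hold(.05)
    df=env.state()["force"]-f0
    if df[1]<-4: break
print(y,df)
y-=.0005
env.movel(T(y,.1105),q,vel=.02);s=env.state();print(s["tool_pos"],s["force"],s["time_s"])
snap("dock")
a=cv2.imread("pics/dock_top.png")[140:260,190:370];b=cv2.imread("pics/dock_side.png")[160:320,180:420]
cv2.imwrite("pics/dock.png",np.hstack([cv2.resize(x,(400,267),interpolation=cv2.INTER_CUBIC) for x in(a,b)]))
```

```text
[ 1.0293 -0.4131 -4.8886]
-0.019999999999999993 [-1.6688 -4.3964  1.3073]
[ 0.5691 -0.0181  0.1111] [-0.7233 -4.7568  1.6786] 11.0583
```

View pics/dock.png

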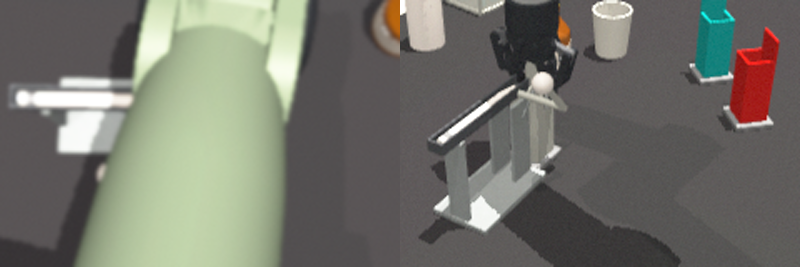

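The jar's foot met the plate at y ≈ -20 mm, against -21 expected. I'll release it, back off and check.

Run:
```python
from h import *
P=json.load(open("pose.json"));st=P["st"];q=down(st[2])
env.gripper_to(0.8);env.hold(.2)
p=np.array(env.state()["tool_pos"]);p[2]=.30;env.movel(p,q,vel=.12)
env.movel(W(st,[-.20,-.10,.30]),q,vel=.25)
s=env.state();print(s["tool_pos"],s["force"],s["time_s"])
snap("placed")
a=cv2.imread("pics/placed_top.png")[150:240,190:325];b=cv2.imread("pics/placed_side.png")[180:300,190:310]
cv2.imwrite("pics/placed.png",np.hstack([cv2.resize(a,(450,300),interpolation=cv2.INTER_CUBIC),cv2.resize(b,(300,300),interpolation=cv2.INTER_CUBIC)]))
```

```text
[ 0.3697 -0.0895  0.3002] [-0.5427 -0.7741  0.2069] 14.4417
```

View pics/placed.png

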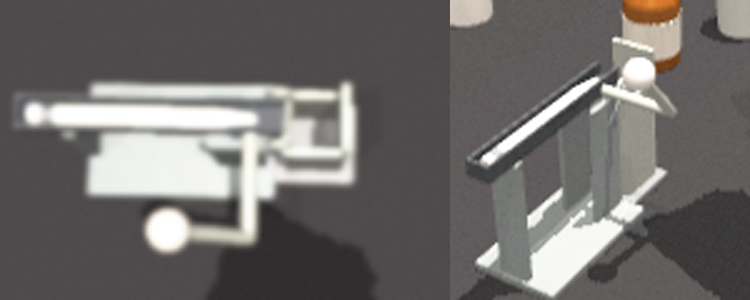

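The jar stands upright and centred against the foot: rim at top px ~(275–296, 176–197), back on the right. The channel is level with the pipette still in it. Next I grip the ball across stand x, so that it can turn between the pads, and follow its arc.

```bash
cat >> h.py <<'E'
st=json.load(open("pose.json"))["st"];qs=down(st[2])
def ball(t,dz=-.002): return W(st,R.from_euler('x',t).apply([-.085,.075,.066])+[0,0,.14+dz])
E
python3 - <<'E'
from h import *
env.gripper_to(0.65)
env.movel(ball(0,.10),qs,vel=.2)
env.movel(ball(0),qs,vel=.08);print(env.state()["force"])
env.gripper_to(0.1,strength=35);s=env.state();print(s["width"]*85,s["grip_force"],s["force"],s["time_s"])
for t in np.arange(.1,1.29,.1):
    env.movel(ball(t),qs,vel=.06);s=env.state();print(round(t,2),s["force"],s["width"]*85)
    if np.linalg.norm(s["force"])>30: print("STOP");break
env.movel(ball(t+.06),qs,vel=.05) if t>1.15 else 0
env.hold(.7);print(env.state()["time_s"])
snap("tip")
a=cv2.imread("pics/tip_top.png")[130:250,190:370];b=cv2.imread("pics/tip_side.png")[130:300,190:360]
cv2.imwrite("pics/tip.png",np.hstack([cv2.resize(a,(400,267),interpolation=cv2.INTER_CUBIC),cv2.resize(b,(400,400),interpolation=cv2.INTER_CUBIC)[:267]]))
cv2.imwrite("pics/tip.png",np.hstack([cv2.resize(a,(450,300),interpolation=cv2.INTER_CUBIC),cv2.resize(b,(300,300),interpolation=cv2.INTER_CUBIC)]))
E
```

```text
[ 0.5512 -0.3991  0.3428]
26.102334691459202 34.374128580093384 [ 5.2215 -0.3411  0.781 ] 17.825
0.1 [4.5174 1.311  0.2068] 25.424977659645947
0.2 [ 5.7511  0.1776 -0.7964] 25.90838709786846
0.3 [ 6.1654  0.4054 -1.9783] 25.20847240678773
0.4 [ 5.6799  0.4106 -0.937 ] 25.626774025058346
0.5 [ 5.4534 -0.2001 -0.3203] 25.818288124450547
0.6 [ 4.9826 -0.4827  1.0228] 25.597320565263704
0.7 [ 5.0507  0.7152 -1.0808] 26.096754824218657
0.8 [ 4.8812 -0.2057  0.6087] 25.750918302704903
0.9 [ 5.3897  0.4108 -0.6373] 25.31948065406457
1.0 [ 5.7498 -1.5974  0.4741] 24.33327549059046
1.1 [ 1.8028 -1.9929  1.0875] 8.433416124960397
1.2 [0.3674 0.3044 1.0266] 8.575241871448151
22.5917
```

View pics/tip.png

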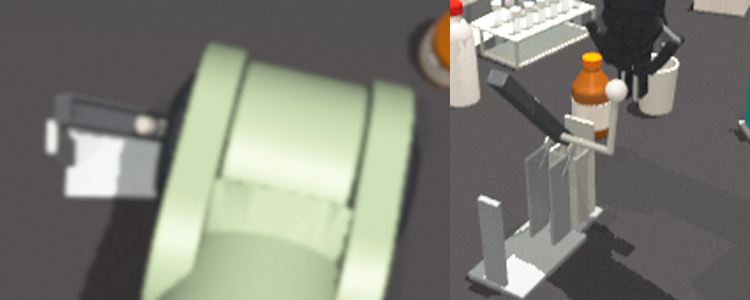

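The pads slipped off the ball, now at side px (285,181), at about 1 rad, leaving the channel part-tipped; the pipette is no longer seen in its usual place. I'll find the angle from the ball's pixel, then push from behind with the fingers half shut so the ball seats in the gap.

Run:
```python
from h import *
from scipy.optimize import minimize_scalar
im=cv2.imread("pics/tip_side.png");m=(im.min(2)>170).astype(np.uint8);m[:150]=0;m[:,:272]=0;m[215:]=0;m[:,297:]=0
n,l,s,c=cv2.connectedComponentsWithStats(m);print([(s[i].tolist(),c[i]) for i in range(1,n) if s[i][4]>20])
r=minimize_scalar(lambda t:np.linalg.norm(proj("side",ball(t,0))[0]-[284.6,181]),bounds=(0,1.4),method="bounded");print(r.x,r.fun)
t=r.x
print("tcp in stand y,z",env.state()["tool_pos"]-ball(t,0),ball(t,0))
# retreat +z, look
p=np.array(env.state()["tool_pos"]);p[2]+=.09;env.movel(p,qs,vel=.2)
p=W(st,[-.26,-.05,p[2]]);env.movel(p,qs,vel=.25)
print(env.state()["time_s"]);snap("part")
a=cv2.imread("pics/part_top.png")[140:230,190:325];b=cv2.imread("pics/part_side.png")[150:290,190:330]
cv2.imwrite("pics/part.png",np.hstack([cv2.resize(a,(450,300),interpolation=cv2.INTER_CUBIC),cv2.resize(b,(300,300),interpolation=cv2.INTER_CUBIC)]))
```

```text
[([278, 175, 12, 11, 101], array([283.6634, 179.7426])), ([272, 188, 8, 15, 78], array([275.7179, 195.6282]))]
0.8423438105948927 0.004655524313104343
tcp in stand y,z [ 0.0001 -0.0406 -0.0103] [0.4835 0.0114 0.2399]
24.1417
```

View pics/part.png

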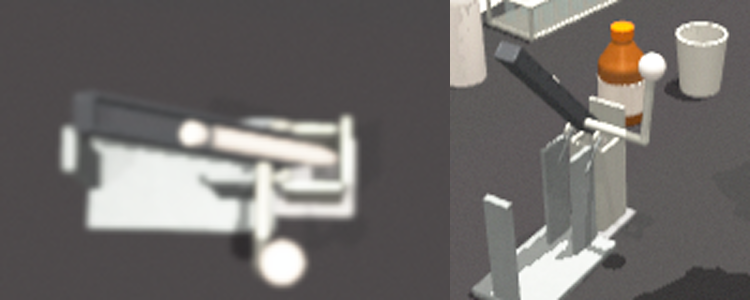

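At 0.84 rad the pipette has slid out, with its tip against the jar's high back (top px ~(290,187)). I'll tip further by pushing from behind the ball.

Run:
```python
from h import *
def B(t,off,dz=0): return ball(t,0)+R.from_euler('z',st[2]).apply([0,off,dz])
env.gripper_to(0.2)
env.movel(B(.84,.042,.08),qs,vel=.25)
env.movel(B(.84,.042,0),qs,vel=.12)
for t in np.arange(.84,1.34,.08):
    env.movel(B(t,.022),qs,vel=.06);s=env.state();print(round(t,2),s["force"])
    if np.linalg.norm(s["force"])>30: print("STOP");break
env.hold(.5);print(env.state()["time_s"])
snap("tip2")
a=cv2.imread("pics/tip2_top.png")[140:230,190:325];b=cv2.imread("pics/tip2_side.png")[130:290,190:350]
cv2.imwrite("pics/tip2.png",np.hstack([cv2.resize(a,(450,300),interpolation=cv2.INTER_CUBIC),cv2.resize(b,(300,300),interpolation=cv2.INTER_CUBIC)]))
```

```text
0.84 [ 1.4342 -1.4964  0.1837]
0.92 [1.0573 0.7689 0.8939]
1.0 [0.8071 1.6673 1.0756]
1.08 [2.3229 0.1427 0.7551]
1.16 [ 1.3887  0.6037 -0.0318]
1.24 [ 1.4525  0.5911 -0.1977]
1.32 [ 0.0143  0.145  -1.3979]
28.9333
```

View pics/tip2.png

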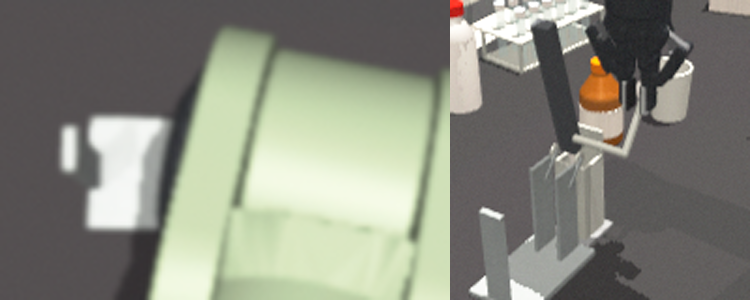

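The channel is at about 1.25 rad with the fingers behind the ball. I'll back off and look at the pipette before levelling.

Run:
```python
from h import *
p=np.array(env.state()["tool_pos"]);p[1]+=.015;env.movel(p,qs,vel=.1)
p[2]+=.08;env.movel(p,qs,vel=.2)
env.movel(W(st,[-.26,-.05,p[2]]),qs,vel=.25)
print(env.state()["time_s"]);snap("chk")
a=cv2.imread("pics/chk_top.png")[140:230,190:325];b=cv2.imread("pics/chk_side.png")[130:270,210:350]
cv2.imwrite("pics/chk.png",np.hstack([cv2.resize(a,(450,300),interpolation=cv2.INTER_CUBIC),cv2.resize(b,(300,300),interpolation=cv2.INTER_CUBIC)]))
for z in(.12,.17):print(proj("top",W(st,[0,-.022,z])))
print(proj("top",ball(1.25,0)),proj("side",ball(1.25,0)))
```

```text
30.75
[[284.7035 186.3847]]
[[284.925  183.2587]]
[[292.6782 218.6834]] [[293.6088 177.2243]]
```

View pics/chk.png

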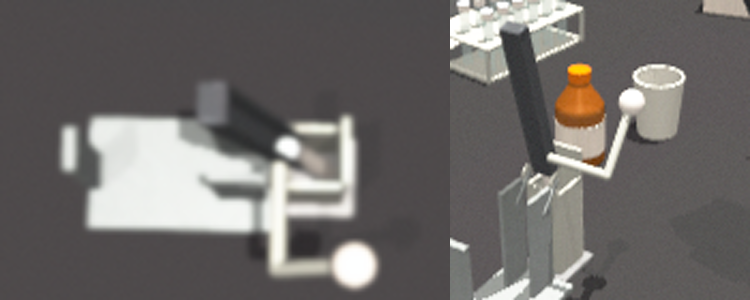

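Ball at top px (296,220), so the angle is about 1.3 rad. The pipette's rear end at top px (276,184) gives a height of about 0.16 m at x≈0, so it is down on the jar floor, leaning slightly towards the lip. Now I level the channel by pushing the ball from the -y side.

Run:
```python
from h import *
def B(t,off,dz=0): return ball(t,0)+R.from_euler('z',st[2]).apply([0,off,dz])
env.gripper_to(0.25)
env.movel(B(1.3,-.045,.08),qs,vel=.2)
env.movel(B(1.3,-.045,.010),qs,vel=.1)
for t in list(np.arange(1.3,.05,-.1))+[0,-.04,-.07]:
    env.movel(B(t,-.019,.010),qs,vel=.05);s=env.state();print(round(t,2),s["force"])
    if np.linalg.norm(s["force"])>20: print("STOP");break
p=np.array(s["tool_pos"]);p[1]-=.012;env.movel(p,qs,vel=.1)
p[2]+=.08;env.movel(p,qs,vel=.15)
env.movel(W(st,[-.26,-.05,p[2]]),qs,vel=.25)
print(env.state()["time_s"]);snap("end")
print("ball level px",proj("top",ball(0,0)),proj("side",ball(0,0)))
im0=cv2.imread("pics/placed_top.png").astype(int);im=cv2.imread("pics/end_top.png").astype(int)
for nm,b in(("before",(0,0)),("end",0)):
  for cam,x0,x1,y0,y1 in(("top",225,330,208,235),("side",250,300,190,225)):
    i=cv2.imread(f"pics/{'placed' if nm=='before' else 'end'}_{cam}.png")[y0:y1,x0:x1]
    m=(i.min(2)>195).astype(np.uint8);n,l,s,c=cv2.connectedComponentsWithStats(m)
    print(nm,cam,[(s[k][4],c[k]+[x0,y0]) for k in range(1,n) if s[k][4]>15])
# pipette: changes inside the jar opening, and empty channel
print("top gray rows, cols 268-298"); 
for y in range(176,198,2): print(im[y,266:300:2].mean(1).astype(int), im0[y,266:300:2].mean(1).astype(int))
print("channel row 185 now/before",im[185,196:276:8].mean(1).astype(int),im0[185,196:276:8].mean(1).astype(int))
```

```text
1.3 [ 2.4098 -0.9099  2.3762]
1.2 [ 3.6677 -2.7132  2.1236]
1.1 [ 3.7272 -1.3587  1.6903]
1.0 [ 3.8819 -1.8507  0.8542]
0.9 [ 1.5415 -1.1289  0.0776]
0.8 [ 1.7315 -1.8285 -0.7723]
0.7 [-0.308  -1.2173  0.0592]
0.6 [ 0.8625 -0.0806  0.3638]
0.5 [ 0.0276 -0.2144  0.0699]
0.4 [ 0.5287 -0.133   0.8583]
0.3 [ 1.4944 -0.1496 -0.1453]
0.2 [ 0.5685 -0.1193  0.4538]
0.1 [ 1.2022 -0.0934 -1.1902]
0 [ 3.4429 -2.6068 -0.1234]
-0.04 [ 3.588  -6.6724  4.0876]
-0.07 [  1.5581 -12.7321   8.7761]
40.625
ball level px [[240.2367 218.6426]] [[266.3998 209.5002]]
before top [(np.int32(45), array([264.4889, 213.2222])), (np.int32(116), array([239.819, 218.569]))]
before side [(np.int32(26), array([264.5769, 197.8462])), (np.int32(188), array([263.3777, 211.984 ]))]
end top [(np.int32(45), array([264.4889, 213.2222])), (np.int32(116), array([239.819, 218.569]))]
end side [(np.int32(24), array([264.5   , 197.9167])), (np.int32(25), array([253.6 , 200.76])), (np.int32(104), array([265.2115, 207.7692])), (np.int32(82), array([261.1341, 217.439 ]))]
top gray rows, cols 268-298
[220 215 196 194 191 153 126 131
[... 918 characters left out ...]
 129 140 136 199 248 171  74]
[204 152 125 109 160 209 150 138 149 164 164 130 121 197 247 169  75] [205 152 126 110 162 224 228 230 218 142 127 137 136 200 248 170  75]
[237 210 179 201 228 225 209 200 164 141 141 124 119 195 245 165  75] [237 211 180 201 228 226 226 231 221 144 127 135 132 197 245 165  75]
[235 193 172 182 210 225 241 245 240 218 209 199 195 208 234 159  74] [235 193 173 183 209 225 241 246 242 219 209 200 196 209 234 158  74]
[223 131 156 140 157 213 229 232 231 230 230 229 228 195 196 142  74] [223 131 155 140 158 214 228 233 232 230 230 229 228 195 198 142  75]
channel row 185 now/before [ 95 133 134 134 134 137 137 136 138 139] [106 212 254 254 254 254 254 254 254 150]
```

Run:
```python
from h import *
from scipy.optimize import least_squares
r=least_squares(lambda p:np.r_[proj("top",W(st,p))[0]-[276,184],proj("side",W(st,p))[0]-[253.6,200.8]],[0,0,.16])
print("pipette end in stand frame",r.x,r.fun);s=env.state();print(s["time_s"],s["force"])
if .13<r.x[2]<.19: print(env.hand_in())
```

```text
pipette end in stand frame [-0.0006 -0.0011  0.165 ] [-0.1645 -0.2893  0.3362  0.04  ]
40.725 [ 1.2058  0.3858 -0.2915]
the job is handed in; nothing more can be done
None
```

The job is handed in, with no verdict returned: by the camera checks, the jar is docked under the lip, the pipette is tip-down in it (rear end at 165 mm, so its tip is on the floor), and the channel is empty and level.

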